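Point out the recipe tins, then confirm on the scale

TASK

Show a colleague in the paint-mixing room which two tinters the recipe takes: with the fingers pointing down, bring the fingertips a couple of centimetres above the middle of the red-lidded tin, keep them there for two seconds, then do the same at the blue-lidded tin. Then confirm by pressing the green key on the scale fully down and letting it come up again. Do not touch or move any tin, the cup or the spatula, do not bring the fingertips low over the yellow or white lid, and leave the scale's red key alone.

Things in the scene. Friction and masses are not known exactly. Their poses are not given: they have to be found in the camera images.
- red_tin: closed round paint tin, 86 mm across and 110 mm tall, green with a white label band and a flat red lid; loose on the bench; origin at the centre of its underside, z up. The first tin to point at.
- red_lid (a point): centre of the top of the red lid, 110 mm above the bench
- blue_tin: closed round paint tin, 86 mm across and 80 mm tall, green with a white label band and a flat blue lid; loose on the bench; origin at the centre of its underside, z up. The second tin to point at.
- blue_lid (a point): centre of the top of the blue lid, 80 mm above the bench
- yellow_tin: closed round paint tin, 86 mm across and 95 mm tall, green with a white label band and a flat yellow lid; loose on the bench; origin at the centre of its underside, z up. Not in the recipe.
- yellow_lid (a point): centre of the top of the yellow lid, 95 mm above the bench
- white_tin: closed round paint tin, 86 mm across and 110 mm tall, green with a white label band and a flat white lid; loose on the bench; origin at the centre of its underside, z up. Not in the recipe.
- white_lid (a point): centre of the top of the white lid, 110 mm above the bench
- scale: grey bench scale, fixed, 280 mm (its x) by 220 mm (its y), case top 48 mm above the bench; origin at the centre of its underside. A round steel pan (170 mm across, top at 60 mm) is centred 50 mm towards its +x; its two keys and display are at the -x end, which faces the robot
- ok_key_top (a point): centre of the top of the green round key (28 mm across), on the scale 110 mm towards its -x and 50 mm towards its +y; pressed straight down
- ok_key (a joint): travel of the green key: 0 up, 0.006 m fully down; a spring, about 5 N fully down, raises it again
- cancel_key_top (a point): centre of the top of the red round key (28 mm across), 100 mm from the green one towards the scale's -y; to be left alone
- cancel_key (a joint): travel of the red key: 0 up, 0.006 m fully down
- cup: loose white plastic mixing cup on the scale's pan, 84 mm across the rim, 85 mm tall, rim 145 mm above the bench; origin at the centre of its underside
- spatula: loose spatula 280 mm long, origin at the middle of its length, lying flat on the bench to the left of the tins; its x runs from handle to blade

How it is judged:
By the outcome, as a careful person would: the job done as asked, in the order asked, and still so for the second after the job is handed in, with the robot touching nothing.
It also fails if it takes over 58 s, if anything falls off the work surface, if the arm or the gripper's body presses on something with over 40 N, if the wrist force passes 120 N, or if a joint passes its speed limit or range.

ROBOT

A 6-joint arm with a two-finger parallel gripper is mounted at the origin on the work surface. World frame = base frame: x ahead of the robot, y to its left, z up, the work surface at z = 0. Lengths are in m, angles in rad, forces in N, time in s.
With the tool pointing down it reaches from about 0.275 to 0.825 m from the base axis. Payload 4.9 kg.
Tool frame: the origin (TCP) lies between the finger pads, 19 mm behind the fingertips; this is the grasp point; z points along the fingers, y is the line along which they close (so a half turn about z gives the same grasp; the last joint's range is limited). The gripper opens to 85 mm and grips with 20 to 120 N. Pads are 22 mm wide; open, the fingers measure 114 mm over their backs; the gripper's body (76 mm by 85 mm) begins 54 mm behind the grasp point. The pads swing forward as they close: fully open they stand 13 mm farther back than shut.
Start: joints at [1.105, 0.326, -0.193, 1.052, 0, 1.437], TCP at [0.179, 0.52, 0.25] pointing down, gripper open.
Joint ranges: [-2.65, 2.65], [-0.97, 1.79], [-1.3, 1.35], [-1.93, 2.1], [-1.47, 1.37], [-3.14, 3.14]. Speed limits (rad/s): [2.57, 2.57, 3.14, 3.14, 3.14, 3.14].

INTERFACE

Orientations are given as a rotation vector (axis times angle).
In Python, from cell import * gives the robot as it stands. Calls block until the motion is done:
- movep(position, orientation): joint-space move of the TCP to a pose.
- move_l(position, velocity=0.15, rot=None, until_force=None): straight line of the TCP; rot=None keeps the orientation; velocity is the mean speed in m/s. With until_force (N) it stops when the force on the tool has changed by that much, and returns True; else False.
- set_joints(angles): joint-space move.
- let_go() and grab(newtons=None): open the fingers fully, or close them until they stop; newtons is the grip in N (None keeps the last).
- sleep(seconds).
- ik(position, orientation): joint angles nearest the present ones, or None.
- get_state(): the state.
- grab_frame(name): name is "side" or "top"; returns a dict with "img" (420x560x3 uint8, red, green, blue), "fx", "fy", "cx", "cy" (pixels), "cam_to_world" (4x4, takes a point from camera to world coordinates). Camera axes: x right, y down, z forward; pixel columns grow to the right and rows downward; lengths in m; the calibration is good to about 2 mm. A picture is of the moment at which its call begins. There is no depth.
A pose or a line that the arm cannot do raises MotionError and nothing moves.
- sign_off(): hands the job in; it is judged then, once.
Trained networks look in the newest picture that a camera, given by its name, has taken for a name from the list of things; names that differ only in an ending like _2 or _b are one class to them, and where a whole thing is asked for, a point or a joint stands for the part that bears it (a point fixed in the world has none). Each returns a list of dicts, best first, with "score" (0 to 1); they miss things now and then, are a little off and sometimes report something else, mostly with a low value. They report only what shows in the picture. A call takes as long as a camera call.
- spot_in(camera, name): "centre" ([column, row] in pixels, amid what is visible of it).
- silhouettes(camera, name): "mask" (420x560 bool, what is visible of it) and "centre" ([column, row] in pixels, amid what is visible of it).
- tip_of(camera, name): "centre" ([column, row] in pixels: a listed point, or the origin of a listed thing).
The state is a dict: "clock": time; "q": joint angles; "joint_velocities": joint speeds; "tau": joint torques, N m; "position": TCP position; "eef_rot": TCP orientation; "contact_force": force on the tool from outside, world axes, zero at the start; "wrist_torque": the same for the moment, N m; "finger_gap": opening from 0.0 (shut) to 1.0 (fully open); "grasp_force": force on a finger pad.
Only numpy, scipy, OpenCV 4.12 (cv2) and the standard library are available. Lean on these libraries where they do the work, as an engineer would, in place of code of your own. Each camera call takes 0.05 s, during which the arm holds its last target. There are 200 camera calls.

## Working session

There is one attempt and no reset: what is moved stays moved. The work goes in short steps, each a Python script; the robot and the scene stay as the last script left them, time stands still between calls to the robot, and variables do not carry over. Pictures are saved under pics/ and viewed, at most 10 in all, crops included, and the job is handed in when it is done.

```bash
mkdir -p pics; cat > h.py <<'E'
from cell import *
import numpy as np, cv2
def ray(f,c):
    T=np.array(f["cam_to_world"]); d=T[:3,:3]@np.array([(c[0]-f["cx"])/f["fx"],(c[1]-f["cy"])/f["fy"],1]); return T[:3,3],d/np.linalg.norm(d)
def atz(f,c,z):
    o,d=ray(f,c); return o+d*(z-o[2])/d[2]
def tri(a,b):
    (o1,d1),(o2,d2)=a,b
    s=np.linalg.lstsq(np.c_[d1,-d2],o2-o1,rcond=None)[0]
    p,q=o1+s[0]*d1,o2+s[1]*d2
    return (p+q)/2,np.linalg.norm(p-q)
Z=dict(red_lid=.11,blue_lid=.08,yellow_lid=.095,white_lid=.11,ok_key_top=.055,cancel_key_top=.055)
E
python3 - <<'E'
from h import *
F={n:grab_frame(n) for n in("top","side")}
for n,f in F.items():
    cv2.imwrite(f"pics/{n}0.png",f["img"][:,:,::-1]); print(n,np.round(f["cam_to_world"],3).tolist(),f["fx"])
for k,z in Z.items():
    R={}
    for n,f in F.items():
        L=tip_of(n,k)[:2]
        for d in L: print(k,n,np.round(d["centre"],1),round(d["score"],2),atz(f,d["centre"],z).round(4))
        if L:R[n]=ray(f,L[0]["centre"])
    if len(R)==2: p,e=tri(R["top"],R["side"]);print("   tri",p.round(4),round(e,4))
s=get_state();print(s["clock"],s["position"],s["eef_rot"],s["finger_gap"])
E
```

```text
top [[0.015, -0.997, 0.071, 0.478], [-1.0, -0.015, -0.006, 0.016], [0.007, -0.07, -0.997, 1.166], [0.0, 0.0, 0.0, 1.0]] 410.25532596524255
side [[0.711, -0.365, 0.6, -0.075], [-0.702, -0.397, 0.591, -0.577], [0.023, -0.842, -0.539, 0.663], [0.0, 0.0, 0.0, 1.0]] 442.9680366273503
red_lid top [169.9 190.3] 0.88 [0.5892 0.2908 0.11  ]
red_lid top [375.4 162. ] 0.42 [ 0.6715 -0.241   0.11  ]
red_lid side [223.7 162.1] 0.97 [0.5744 0.2743 0.11  ]
red_lid side [259.4 250.4] 0.31 [ 0.3897 -0.0691  0.11  ]
   tri [0.5903 0.2946 0.0966] 0.0008
blue_lid top [264.9 186.3] 0.94 [0.6069 0.0465 0.08  ]
blue_lid side [289.5 205.4] 0.87 [0.5852 0.0364 0.08  ]
   tri [0.6058 0.0499 0.0647] 0.0083
yellow_lid top [268.3 230.9] 0.6 [0.4884 0.0353 0.095 ]
yellow_lid side [260.6 217.7] 0.59 [0.4835 0.0293 0.095 ]
yellow_lid side [357.1 284.5] 0.37 [ 0.4669 -0.2532  0.095 ]
   tri [0.4886 0.0352 0.0896] 0.0005
white_lid top [178.5 244.7] 0.56 [0.4497 0.2642 0.11  ]
white_lid top [169.3 190.6] 0.25 [0.5884 0.2924 0.11  ]
white_lid side [185.4 177.8] 0.67 [0.4497 0.2718 0.11  ]
white_lid side [291.4 228. ] 0.23 [ 0.4907 -0.0597  0.11  ]
   tri [0.448  0.2648 0.1133] 0.0044
ok_key_top side [405.3 306.3] 0.58 [ 0.5236 -0.329   0.055 ]
ok_key_top side [357.1 285.2] 0.55 [ 0.5035 -0.2316  0.055 ]
cancel_key_top top [406.8 219.9] 0.62 [ 0.5241 -0.3394  0.055 ]
cancel_key_top side [185.7 177.4] 0.72 [0.5038 0.3575 0.055 ]
cancel_key_top side [405.6 305.6] 0.5 [ 0.5256 -0.3284  0.055 ]
   tri [ 0.3683 -0.1591  0.3739] 0.3201
0.7 [0.1791563  0.52006378 0.25000309] [5.18753042e-01 3.09845403e+00 1.47938982e-04] 0.9974780057431772
```

View pics/top0.png

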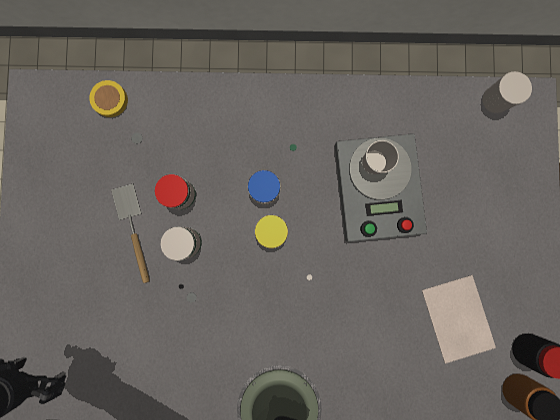

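View pics/side0.png

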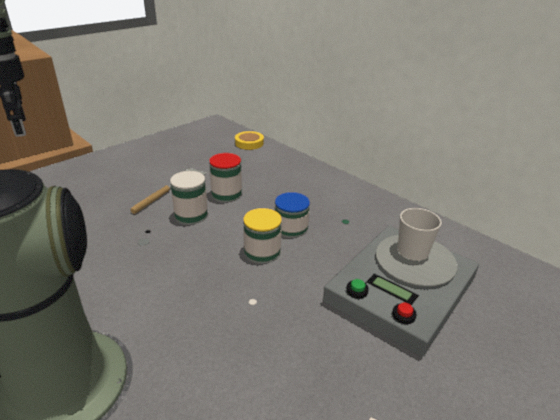

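The top view shows lids red (172,190), blue (264,186), yellow (271,231) and white (178,243), and keys green (369,228) and red (406,225). In the side view the green key is at (357,287). The network's lid points agree with the picture, but its key points do not, because it takes the red key for the green one. I'll refine with colour centroids.

```bash
python3 - <<'E'
from h import *
F={n:grab_frame(n) for n in("top","side")}
S=dict(red_lid=((172,190),(225,161)),blue_lid=((264,186),(292,203)),yellow_lid=((271,231),(262,220)),ok_key_top=((369,228),(357,287)),cancel_key_top=((406,225),(404,311)))
H=dict(red_lid=0,blue_lid=112,yellow_lid=26,ok_key_top=65,cancel_key_top=0)
for k,cs in S.items():
    R=[]
    for (n,f),c in zip(F.items(),cs):
        hsv=cv2.cvtColor(f["img"],cv2.COLOR_RGB2HSV).astype(int)
        dh=abs((hsv[...,0]-H[k]+90)%180-90)
        m=((dh<14)&(hsv[...,1]>130)&(hsv[...,2]>60)).astype(np.uint8)
        _,lab,st,ce=cv2.connectedComponentsWithStats(m)
        i=1+np.argmin(np.linalg.norm(ce[1:]-c,axis=1)+1e3*(st[1:,4]<20)); R.append(ray(f,ce[i]))
        print(k,n,ce[i].round(1),st[i].tolist(),atz(f,ce[i],Z[k]).round(4))
    p,e=tri(*R);print("   tri",p.round(4),round(e,4))
E
```

```text
red_lid top [170.9 190.4] [155, 174, 33, 33, 859] [0.5891 0.2883 0.11  ]
red_lid side [224.7 160.3] [210, 153, 31, 16, 399] [0.5829 0.2806 0.11  ]
   tri [0.5898 0.2898 0.1041] 0.0002
blue_lid top [263.5 186. ] [248, 171, 32, 31, 788] [0.6076 0.0502 0.08  ]
blue_lid side [291.8 202. ] [275, 193, 34, 19, 528] [0.6003 0.0432 0.08  ]
   tri [0.6083 0.0505 0.0731] 0.0002
yellow_lid top [270.8 231.2] [255, 215, 33, 33, 838] [0.4876 0.0287 0.095 ]
yellow_lid side [262.1 219.3] [244, 208, 38, 24, 707] [0.4816 0.0222 0.095 ]
   tri [0.4877 0.0288 0.0888] 0.0
ok_key_top top [369.6 228.4] [365, 224, 10, 10, 80] [ 0.4994 -0.2381  0.055 ]
ok_key_top side [357.6 285.3] [351, 279, 15, 13, 146] [ 0.5041 -0.2325  0.055 ]
   tri [ 0.4989 -0.2362  0.0609] 0.0013
cancel_key_top top [406.4 224.4] [401, 219, 11, 11, 91] [ 0.5117 -0.3381  0.055 ]
cancel_key_top side [404.9 309.4] [397, 302, 17, 16, 201] [ 0.5162 -0.3327  0.055 ]
   tri [ 0.5111 -0.3356  0.0609] 0.0015
```

```bash
python3 - <<'E'
from h import *
s=get_state(); rot=s["eef_rot"]
grab(20); print(get_state()["finger_gap"])
def point(x,y,ztop):
    movep([x,y,.25],rot)
    move_l([x,y,ztop+.021+.019])
    s0=get_state(); sleep(2.6); s=get_state()
    print(s0["clock"],s["clock"],s["position"],np.round(s["eef_rot"],3),np.round(s["contact_force"],1))
    f=grab_frame("side"); cv2.imwrite(f"pics/p{int(x*1000)}.png",f["img"][100:300,120:420,::-1])
    move_l([x,y,.25])
point(.5895,.2893,.11)
point(.608,.0504,.08)
movep([.499,-.237,.2],rot); move_l([.499,-.237,.095])
s=get_state();print(s["clock"],s["position"],s["contact_force"])
f=grab_frame("side"); cv2.imwrite("pics/k.png",f["img"][150:400,260:560,::-1])
E
python3 -c "
import cv2,numpy as np
a=[cv2.imread('pics/'+n) for n in('p589.png','p608.png','k.png')]
cv2.imwrite('pics/m.png',np.vstack([np.hstack([a[0],a[1]]),np.hstack([a[2],a[2]*0])]))"
```

```text
-0.0008485387672214441
4.1 6.7 [0.58949625 0.28929355 0.15001421] [-0.519 -3.098 -0.   ] [ 0.1  0.4 -0.9]
9.5333 12.1333 [0.60800535 0.05038546 0.12000498] [ 0.519  3.098 -0.   ] [-0.5 -0.2 -0.4]
15.2417 [ 0.49977757 -0.23699093  0.09571541] [-0.01869305  0.02731155 -0.09066311]
```

View pics/m.png

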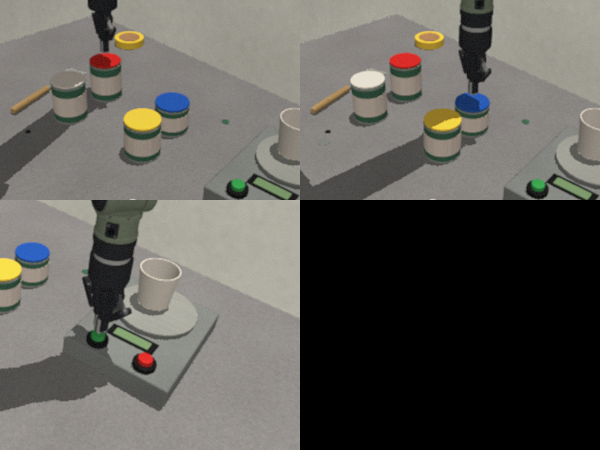

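The crops show the closed fingertips just above the middle of the red lid, then the blue lid, with the tins in place. The fingertips are now right above the green key and clear of the red key and the cup. Next is the press.

```bash
python3 - <<'E'
from h import *
x,y=.499,-.237
hit=move_l([x,y,.076],velocity=.02,until_force=2.0); s=get_state();print(hit,s["position"],np.round(s["contact_force"],1))
hit=move_l([x,y,.060],velocity=.015,until_force=12); s=get_state();print(hit,s["position"],np.round(s["contact_force"],1))
sleep(.4); s=get_state();print(s["position"],np.round(s["contact_force"],1))
f=grab_frame("side"); cv2.imwrite("pics/press.png",cv2.resize(f["img"][220:360,300:460,::-1],None,fx=3,fy=3))
E
```

```text
True [ 0.49916622 -0.23717256  0.08587579] [ 1.6 -0.5  3. ]
True [ 0.49920203 -0.23717324  0.08274375] [-0.2  1.1  5.2]
[ 0.4991779  -0.23719117  0.08273469] [-0.5  0.1  5.9]
```

View pics/press.png

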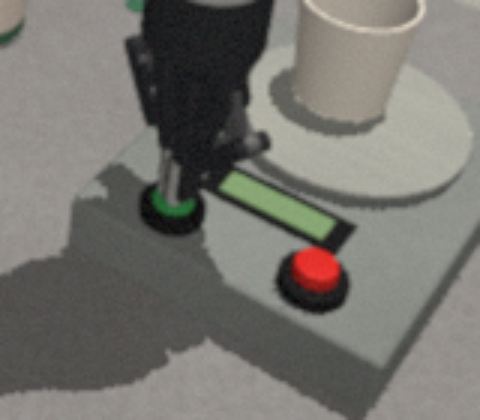

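Held steadily, the force is only about 6 N, so I can't be sure the key is fully down. I'll push on until it clearly bottoms out.

```bash
python3 - <<'E'
from h import *
x,y=.499,-.237
for i in range(6):
    z=get_state()["position"][2]-.002
    hit=move_l([x,y,z],velocity=.01,until_force=20); sleep(.3); s=get_state();print(hit,z.round(4),s["position"].round(4) if hasattr(s["position"],"round") else s["position"],np.round(s["contact_force"],1),s["clock"])
    if s["contact_force"][2]>14: break
f=grab_frame("side"); cv2.imwrite("pics/press2.png",cv2.resize(f["img"][220:360,300:460,::-1],None,fx=3,fy=3))
E
```

```text
False 0.0807 [ 0.4992 -0.2372  0.0825] [-3.8  1.4 19.3] 17.575
```

View pics/press2.png

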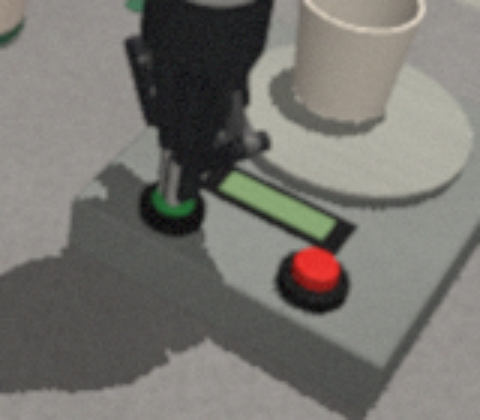

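The force rose 13 N over 0.2 mm, so this is a hard stop. I'll release in small steps and use the spring's force curve to check the travel.

```bash
python3 - <<'E'
from h import *
x,y=.499,-.237
for z in (.082,.0825,.083,.084,.085,.086,.087,.088,.089,.090,.092,.095):
    move_l([x,y,z],velocity=.01); F=[]
    for i in range(6): sleep(.05); F.append(get_state()["contact_force"][2])
    s=get_state(); print(z,round(s["position"][2],5),np.round(np.mean(F),2),round(s["clock"],1))
E
```

```text
0.082 0.08267 9.26 18.2
0.0825 0.08275 6.39 18.8
0.083 0.08305 4.5 19.3
0.084 0.08402 3.64 19.9
0.085 0.08504 3.6 20.4
0.086 0.0859 2.99 20.9
0.087 0.08687 1.95 21.5
0.088 0.08789 2.14 22.1
0.089 0.08888 0.02 22.6
0.09 0.09 -0.03 23.1
0.092 0.09199 -0.01 23.8
0.095 0.09496 0.2 24.6
```

The spring acts from 0.0888 down to 0.0828 m, which is 6 mm with about 5 N at the stop: a full press, now fully released. I'll retreat, check the scene and hand in.

```bash
python3 - <<'E'
from h import *
move_l([.499,-.237,.25]); sleep(.5)
for k in("red_lid","blue_lid","yellow_lid","white_lid"):
    f=grab_frame("side"); L=tip_of("side",k); print(k,np.round(L[0]["centre"],1) if L else None)
print(get_state()["clock"]); sign_off()
E
```

```text
red_lid [224.4 162.5]
blue_lid [291.  203.4]
yellow_lid [261.  218.7]
white_lid [187.5 176.1]
26.6333
the job is handed in; nothing more can be done
```

The arm pointed at the red lid and then the blue lid for 2.6 s each, with the fingertips about 2 cm above; it then pressed the green key fully down (6 mm) and released it, the tins show no movement in the side camera, and the job was handed in at about 27 s.

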